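Open the lamp shutter and hold a glass cell in the light path

ROBOT

A 7-joint arm with a two-finger parallel gripper is mounted at the origin on the work surface. World frame = base frame: x ahead of the robot, y to its left, z up, the work surface at z = 0. Lengths are in m, angles in rad, forces in N, time in s.
With the tool pointing down it reaches from about 0.425 to 1.025 m from the base axis. Payload 3.6 kg.
Tool frame: the origin (TCP) lies at the very end of the fingers, on their centre line; the grasp point (between the pads) lies bot.grip_depth behind it (bot.grip_depth is the distance from the TCP to the grasp point, in m); z points along the fingers, y is the line along which they close (so a half turn about z gives the same grasp; the last joint's range is limited). The gripper opens to 85 mm and grips with 20 to 120 N. Pads are 22 mm wide; open, the fingers measure 114 mm over their backs; the gripper's body (76 mm by 85 mm) begins 54 mm behind the grasp point. The pads swing forward as they close: fully open they stand 13 mm farther back than shut.
Start: joints at [-1.359, 0.591, 0.048, 1.609, -0.033, 0.943, -0.034], TCP at [0.218, 0.692, 0.231] pointing down, gripper open.
Joint ranges: [-2.69, 2.69], [-0.47, 2.24], [-1.27, 1.36], [0.19, 2.51], [-1.53, 4.68], [0.08, 2.07], [-3.09, 3.09]. Speed limits (rad/s): [2.57, 2.57, 3.14, 3.14, 3.14, 3.14, 3.14].

INTERFACE

Orientations are given as [roll, pitch, yaw] about the fixed x, y, z axes, in that order (R = Rz(yaw) Ry(pitch) Rx(roll)).
In Python, from workcell import bot gives the robot as it stands. The module is installed in compiled form; this text tells all that it offers.
- The arm moves only by the shell command python3 -m crank 'ROWS' [OPENING] [FORCE]. ROWS is JSON, a list of rows, each a list of 6 numbers: the shift along the tool's x, y, z as a fraction of full scale, then the turn, a rotation vector about the tool's x, y, z as a fraction of full scale. In form: [[tx, ty, tz, wx, wy, wz], ...]. A call has 1 to 20 rows; each row is the pose to reach, as a shift and turn from the pose commanded when the call began, along the tool's axes at that moment; what a row does not reach only later rows make up. Full scale, the value 1, is 0.75 m for a shift and 30 degrees for a turn. A row lasts 1/12 s, in which the tool goes at most 41.7 mm and 7.16 degrees, less where a joint would pass 70% of its speed; a pose out of reach is approached as far as the arm can. A call with a number of a shift or a turn outside -1 to 1 is refused whole. A call with a gripper value outside its range is refused whole. OPENING is the gripper's target within -1 to 1 (shut at 1, half-way at 0, fully open at -1), set as the call begins (- or left out, the last holds). The fingers move at their own pace and stop on an object; FORCE is the grip in N (left out, the last holds). Time passes only in rows, so rows that repeat a pose let the fingers close. It gives the time, the measured TCP pose, the force, the opening and the grip force at its end, in the units of the state.
- bot.get_obs(): the state, without advancing time (a new reading comes with each control period).
- bot.get_image(name): name is "side" or "top" or "wrist"; returns a dict with "img" (420x560x3 uint8, red, green, blue), "z_map" (420x560 float32, m along the optical axis (not along the pixel's ray), 0 where there is no reading), "fovy" (degrees; the focal length in pixels is half the picture's height over the tangent of half this angle, whatever the lens; pixels are square), "cx", "cy" (the principal point, pixels), "k1" (the pictures are not rectified: a ray, as slopes to the right and down, at radius r is drawn at 1 + k1 r^2 times it, then the intrinsics apply), "cam_to_world" (4x4, takes a point from camera to world coordinates); the wrist camera has in their place "hand_eye" (4x4, takes a point from camera to tool coordinates, whose origin is the TCP and whose axes are the flange's). Camera axes: x right, y up, looking along -z (the intrinsics and any distortion apply to the point x, -y, -z); pixel columns grow to the right and rows downward; lengths in m; the calibration is good to about 2 mm. A picture is of the moment at which its call begins: read the wrist's pose just before it.
- bot.close_job(): hands the job in; it is judged then, once.
The state is a dict: "t": time; "joint_pos": joint angles; "joint_velocities": joint speeds; "joint_torque": joint torques, N m; "ee_pos": TCP position; "tool_rot": TCP orientation; "force": force on the tool from outside, world axes, zero at the start; "moment": the same for the moment, N m; "width": finger opening in m; "grip_force": force on a finger pad.
Only numpy, scipy, OpenCV 4.12 (cv2) and the standard library are available. Lean on these libraries where they do the work, as an engineer would, in place of code of your own. Each camera call takes 0.05 s, during which the arm holds its last target. There are 200 camera calls.

TASK

Fit the loose blue knob fully down on the square brass shaft of the lamp's shutter and turn it anticlockwise to its stop, so that the red blade stands fully open, and leave it there. Then take the amber glass cell out of the rack, gripping it by its frosted faces only (never touch its clear faces), and finish while holding it still and upright in the light path, midway between shutter and detector, with its clear end faces square to the beam and the beam passing through their middle. Nothing but the fingers may carry the cell at the end, and the other cells, the bottle and the joystick stay where they are.

Things in the scene. Friction and masses are not known exactly. Their poses are not given: they have to be found in the camera images.
- knob: Loose blue knob standing bore down on the table; origin at the centre of its underside. Skirt 36 mm across, 22 mm high; on it a bar grip along the knob's x, 36 long, 14 wide (y), from 22 to 44 mm above the origin, with a white line on top. From below a square bore 13.5 mm wide, 18 mm deep, sides parallel to x and y. Fits the shaft in any quarter turn. About 50 g.
- shutter (a joint): Angle of the shutter shaft, rad: 0 = red blade shut across the beam, 1.5 = fully open at its stop (blade nearly edge-on to the beam). Grows anticlockwise seen from above. Starts between 0 and 0.35; friction of 0.05 N m holds it where it is left. The fitted knob has 0.13 rad of play each way, so it turns that much farther than the shaft.
- shaft_foot (a point): On the vertical axis of the brass shutter shaft, at the flat white top (135 mm above the table) on which the fitted knob's underside rests; x and y normal to the shaft's flats, turning with it. The shaft stands 16 mm above this point: 12 mm square for 11 mm, then tapering to 7 mm square. The top is 60 mm wide around it, ends 20 mm away towards the detector, and goes on level over the lamp.
- bench: Fixed light bench, long along y; origin on the table. Black base plate 60 x 300 x 14 mm. White lamp house (76 wide, 135 mm high) from y = 85 to 165 mm; shutter with its visor (top at 135 mm) from y = 45 to 85, shaft at y = 65; black detector (76 wide, 135 high) from y = -135 to -55. Open gap between y = -55 and 45. The beam runs along y at x = 0, 100 mm above the table.
- light_path (a point): Point on the beam, 100 mm above the table, midway in the open gap (100 mm long) between shutter and detector. Axes as the bench's: y along the beam, z up.
- cell_amber: Amber solid glass cell (cuvette shape), 18 (x) x 28 (y) x 50 mm high, upright in a rack well; origin at the centre of its underside. The two broad side faces, normal to x and 18 mm apart, are frosted white (26 mm wide). The two end faces, normal to y and 28 mm apart, and the top between the frosted plates are clear amber: light passes along y. About 45 g.
- cell_amber_window (a point): Centre of the amber cell, 25 mm above its underside: the middle of its clear end faces, through which the beam is to pass. Axes as the cell's.
- cell_green: Green cell of the same make, in the rack; leave alone. Origin at the centre of its underside.
- cell_blue: Blue cell of the same make, in the rack; leave alone. Origin at the centre of its underside.
- rack: Fixed white rack, 54 x 180 x 14 mm high, long along y, origin at the centre of its underside. Three wells in a row along y at -56, 0 and +56 mm, 21 x 31 mm, 8 mm deep (floor 6 mm above the table). The cells stand in them in any order, their axes parallel to the rack's; 42 mm of each shows above the rack.
- bottle: Small closed amber bottle, 40 mm in diameter, 85 mm high, standing; leave alone. Origin at the centre of its underside.
- joystick: Black joystick box, 100 x 90 x 45 mm, with a stick up to 105 mm; leave alone. Origin at the centre of its underside.

How it is judged:
By the outcome, as a careful person would: the job done as asked, in the order asked, and still so for the second after the job is handed in, while the arm keeps its last pose, push and grip.
It also fails if it takes over 61 s, if anything falls off the work surface, if the arm or the gripper's body presses on something with over 40 N, if the wrist force passes 120 N, or if a joint passes its speed limit or range.

## Working session

There is one attempt and no reset: what is moved stays moved. The work goes in short steps, Python scripts to look and compute and a shell command to move; the robot and the scene stay as the last step left them, time stands still between calls to the robot, and variables do not carry over. Pictures are saved under pics/ and viewed, at most 10 in all, crops included, and the job is handed in when it is done.

```bash
mkdir -p pics
cat > h.py <<'E'
import numpy as np,cv2
from scipy.spatial.transform import Rotation as R
from workcell import bot
def T_tool(o):
    T=np.eye(4); r=np.array(o["tool_rot"],float)
    T[:3,:3]=R.from_euler('xyz',r).as_matrix() if r.size==3 else (R.from_quat(r).as_matrix() if r.size==4 else r.reshape(3,3))
    T[:3,3]=o["ee_pos"]; return T
def cloud(name):
    o=bot.get_obs(); d=bot.get_image(name); im=d["img"]; h,w=im.shape[:2]
    f=h/2/np.tan(np.radians(d["fovy"])/2)
    K=np.array([[f,0,d["cx"]],[0,f,d["cy"]],[0,0,1.]])
    u,v=np.meshgrid(np.arange(w),np.arange(h))
    p=cv2.undistortPoints(np.stack([u,v],-1).reshape(-1,1,2).astype(float),K,np.array([d["k1"],0,0,0,0.])).reshape(h,w,2)
    z=d["z_map"]; P=np.stack([p[...,0]*z,-p[...,1]*z,-z,np.ones_like(z)],-1)
    T=d["cam_to_world"] if "cam_to_world" in d else T_tool(o)@d["hand_eye"]
    W=(P@np.array(T).T)[...,:3]; W[z==0]=np.nan
    return im,W
def save(n,im): cv2.imwrite("pics/"+n,cv2.cvtColor(im,cv2.COLOR_RGB2BGR))
E
python3 - <<'E'
from h import *
o=bot.get_obs(); print(o,bot.grip_depth)
for n in("top","side"):
    im,W=cloud(n); save(n+"1.png",im); np.savez(n+"1.npz",im=im,W=W)
E
```

```text
{'t': 0.0, 'joint_pos': array([-1.35951642,  0.59213382,  0.04825998,  1.60985153, -0.03328802,
        0.94268116, -0.03371498]), 'joint_velocities': array([ 5.79705135e-04,  2.00741899e-04,  1.87781664e-03, -8.24382857e-04,
        6.76143254e-05,  2.64160743e-04,  8.33690553e-04]), 'joint_torque': array([ 6.04601109e-05, -5.48689413e+01,  1.54666319e+00, -1.98125911e+01,
        9.41215258e-03,  8.78930732e-03,  4.36620127e-06]), 'ee_pos': array([0.21728191, 0.69079577, 0.23011837]), 'tool_rot': array([-3.13932549e+00,  1.16419987e-04,  2.83691780e+00]), 'force': array([-0.82388828, -0.00242545, -0.57261295]), 'moment': array([-0.01642839, -0.02284062,  0.01504655]), 'grip_force': 0.0, 'width': 0.08561406077096752} 0.0187
```

View pics/top1.png

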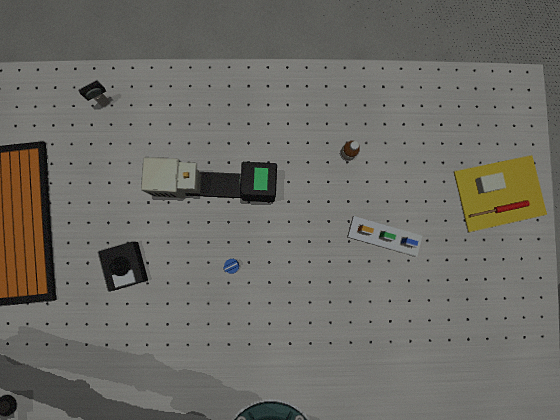

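View pics/side1.png

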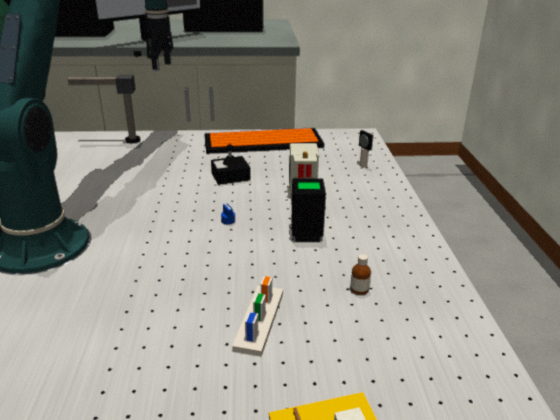

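The top view shows the knob at (232,266), the brass shaft at (186,175) and the detector at (259,181). The rack is at about (385,236), with the amber cell in its left well at (366,229).

Run:
```python
from h import *
d=np.load("top1.npz"); im=d["im"].astype(int); W=d["W"]
for n,(u,v) in dict(knob=(232,266),shaft=(186,175),lamp=(158,175),det=(259,181),plate=(220,184),cellA=(366,229),rack=(376,233),bottle=(350,150)).items(): print(n,W[v,u].round(4))
v,u=np.mgrid[:420,:560]; hsv=cv2.cvtColor(d["im"],cv2.COLOR_RGB2HSV)
def box(m,n):
    p=W[m][:,:2]; 
    r=cv2.minAreaRect(p.astype(np.float32)); print(n,m.sum(),np.round(r[0],4),np.round(r[1],4),r[2],"z",np.nanmedian(W[m][:,2]),"mean",p.mean(0).round(4))
Z=W[...,2]
reg=lambda a,b,c,e:(u>a)&(u<b)&(v>c)&(v<e)
box(reg(135,200,150,205)&(Z>.125)&(Z<.142),"lamp+vis top")
box(reg(235,285,150,210)&(Z>.125)&(Z<.142),"det top")
box(reg(340,430,210,262)&(Z>.008)&(Z<.022),"rack")
box(reg(340,430,210,262)&(Z>.045),"cells")
box(reg(355,376,220,238)&(Z>.045),"amber?")
k=reg(220,245,255,280)
box(k&(Z>.012),"knob"); box(k&(Z>.035),"knob bar")
w=k&(hsv[...,1]<110)&(Z>.03); box(w,"line")
b=reg(178,195,165,183)&(hsv[...,1]>90); box(b,"brass")
```

```text
knob [0.4414 0.0882 0.0414]
shaft [0.6429 0.1816 0.1507]
lamp [0.6457 0.2462 0.1355]
det [0.6309 0.0225 0.1371]
plate [0.6421 0.1195 0.0148]
cellA [ 0.5264 -0.2317  0.0568]
rack [ 0.5182 -0.2663  0.014 ]
bottle [ 0.7167 -0.1964  0.0629]
lamp+vis top 1673 [0.6476 0.2245] [0.1202 0.077 ] 86.2034683227539 z 0.13476276300015133 mean [0.647  0.2268]
det top 1221 [0.6372 0.0245] [0.0801 0.0768] 87.67451477050781 z 0.13480697245097106 mean [0.636  0.0245]
rack 1193 [ 0.5107 -0.2893] [0.1816 0.0551] 73.41726684570312 z 0.01366941217986728 mean [ 0.5105 -0.286 ]
cells 284 [ 0.5104 -0.2896] [0.1411 0.0187] 73.22610473632812 z 0.055445831123223766 mean [ 0.5102 -0.2896]
amber? 93 [ 0.5264 -0.2357] [0.0283 0.0183] 71.48212432861328 z 0.05536724096027146 mean [ 0.5262 -0.2351]
knob 180 [0.4409 0.0917] [0.0351 0.0343] 85.845703125 z 0.039641248503398674 mean [0.4413 0.0916]
knob bar 96 [0.4414 0.0919] [0.0139 0.0361] 26.255245208740234 z 0.04361806919637046 mean [0.4415 0.0917]
line 28 [0.4431 0.0943] [0.0085 0.0332] 26.132898330688477 z 0.043417290162784505 mean [0.4407 0.0939]
brass 32 [0.6448 0.1831] [0.0104 0.0108] 1.2033867835998535 z 0.14839129128209527 mean [0.6444 0.1829]
```

```bash
cat > p.py <<'E'
import sys
from h import *
# p.py x y z yaw_deg : shift/turn fractions from the measured pose, tool pointing down
def plan(x,y,z,yaw):
    T=T_tool(bot.get_obs()); G=R.from_euler('xyz',[np.pi,0,np.radians(yaw)]).as_matrix()
    s=T[:3,:3].T@(np.array([x,y,z])-T[:3,3]); w=R.from_matrix(T[:3,:3].T@G).as_rotvec()
    print("now",T[:3,3].round(4),np.degrees(R.from_matrix(T[:3,:3]).as_euler('xyz')).round(2))
    print("rows",(s/.75).round(4),(w/np.radians(30)).round(4),"n>=",max(np.linalg.norm(s)/.0417,np.degrees(np.linalg.norm(w))/7.16).round(1))
if __name__=="__main__": plan(*map(float,sys.argv[1:5]))
E
python3 p.py .62 .16 .30 116.2
python3 -c "
from h import *
d=bot.get_image('wrist');print(np.array(d['hand_eye']).round(3),d['fovy'])"
```

```text
now [0.2173 0.6909 0.2302] [-1.7988e+02  1.0000e-02  1.6254e+02]
rows [-0.7245 -0.5143 -0.0919] [-0.0036  0.0018  1.5448] n>= 16.1
[[-0.001  0.959  0.285  0.072]
 [ 1.     0.001  0.001  0.001]
 [ 0.001  0.285 -0.959 -0.143]
 [ 0.     0.     0.     1.   ]] 61.584034222568455
```

```bash
python3 p.py .645 .1835 .26 116.2
```

```text
now [0.2173 0.691  0.2304] [-179.9     0.    162.54]
rows [-0.747  -0.4745 -0.0386] [-3.1000e-03  1.5000e-03  1.5447e+00] n>= 15.9
```

```bash
python3 -m crank '[[-0.3,-0.2,-0.039,0,0,0.5],[-0.747,-0.4745,-0.039,0,0,1],[-0.747,-0.4745,-0.039,0,0,1],[-0.747,-0.4745,-0.039,0,0,1],[-0.747,-0.4745,-0.039,0,0,1],[-0.747,-0.4745,-0.039,0,0,1],[-0.747,-0.4745,-0.039,0,0,1],[-0.747,-0.4745,-0.039,0,0,1],[-0.747,-0.4745,-0.039,0,0,1],[-0.747,-0.4745,-0.039,0,0,1],[-0.747,-0.4745,-0.039,0,0,1],[-0.747,-0.4745,-0.039,0,0,1],[-0.747,-0.4745,-0.039,0,0,1],[-0.747,-0.4745,-0.039,0,0,1],[-0.747,-0.4745,-0.039,0,0,1],[-0.747,-0.4745,-0.039,0,0,1],[-0.747,-0.4745,-0.039,0,0,1],[-0.747,-0.4745,-0.039,0,0,1],[-0.747,-0.4745,-0.039,0,0,1]]' -1
python3 - <<'E'
from h import *
im,W=cloud("wrist"); save("w1.png",im); np.savez("w1.npz",im=im,W=W)
E
python3 p.py .4412 .0915 .13 116.2
```

```text
t: 1.73
ee_pos: [0.6447, 0.1842, 0.26]
tool_rot: [-3.141, -0.001, 2.313]
force: [0.5, 0.1, -0.3]
width: 0.0856
grip_force: 0.0
now [0.6442 0.1855 0.26  ] [-1.7997e+02 -1.0000e-01  1.3263e+02]
rows [ 0.0908 -0.2839  0.1737] [-0.0016 -0.0031  0.5478] n>= 6.2
```

View pics/w1.png

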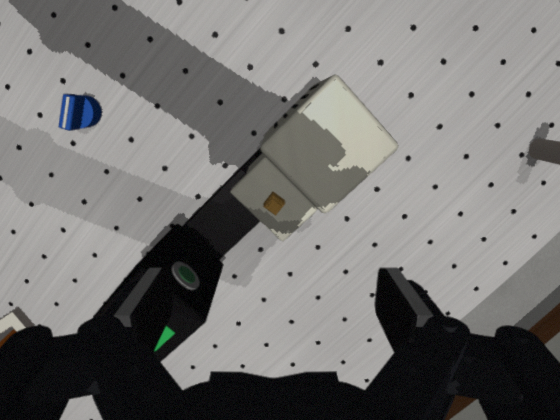

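The wrist view shows the brass shaft at (273,202), the lamp top around (330,145), the detector below left, and the knob at (78,112).

Run:
```python
from h import *
d=np.load("w1.npz"); W=d["W"]; hsv=cv2.cvtColor(d["im"],cv2.COLOR_RGB2HSV); Z=W[...,2]
v,u=np.mgrid[:420,:560]
def box(m,n):
    r=cv2.minAreaRect(W[m][:,:2].astype(np.float32)); print(n,m.sum(),np.round(r[0],4),np.round(r[1],4),round(r[2],1),"z",np.nanmedian(Z[m]).round(4))
g=(u>225)&(u<400)&(v>70)&(v<245)
box(g&(Z>.128)&(Z<.142),"top")
s=(u>260)&(u<288)&(v>188)&(v<217)
for t in (.138,.140,.143,.146,.148,.149):box(s&(Z>t),"shaft>%g"%t)
box(s&(hsv[...,1]>110),"brass"); 
k=(u>50)&(u<110)&(v>85)&(v<140)&(hsv[...,1]>80)&(hsv[...,0]>100)
box(k&(Z>.039)&(Z<.05),"bar");
print(Z[192:214:2,262:286:2].round(3))
a=cv2.resize(d["im"][172:232,233:313],(800,600),interpolation=cv2.INTER_CUBIC); save("w1c.png",a)
```

```text
top 13609 [0.6485 0.224 ] [0.1202 0.0763] 87.1 z 0.1351
shaft>0.138 294 [0.6467 0.1843] [0.0123 0.012 ] 3.8 z 0.1489
shaft>0.14 281 [0.6467 0.1843] [0.0123 0.012 ] 4.4 z 0.1491
shaft>0.143 261 [0.6467 0.1843] [0.0123 0.012 ] 4.4 z 0.1496
shaft>0.146 231 [0.6466 0.1843] [0.0116 0.012 ] 4.2 z 0.1499
shaft>0.148 185 [0.6466 0.1842] [0.0106 0.0111] 5.3 z 0.1505
shaft>0.149 144 [0.6464 0.1843] [0.0098 0.0098] 2.0 z 0.1509
brass 275 [0.6461 0.1844] [0.0112 0.0112] 6.6 z 0.1492
bar 384 [0.4433 0.0922] [0.0149 0.0358] 27.2 z 0.0441
[[0.135 0.135 0.136 0.134 0.135 0.138 0.138 0.134 0.135 0.135 0.134 0.135]
 [0.135 0.136 0.136 0.135 0.138 0.144 0.141 0.137 0.135 0.135 0.135 0.136]
 [0.135 0.136 0.136 0.135 0.141 0.146 0.147 0.145 0.141 0.136 0.135 0.135]
 [0.137 0.136 0.135 0.141 0.147 0.148 0.148 0.148 0.145 0.141 0.137 0.135]
 [0.135 0.135 0.138 0.145 0.148 0.151 0.151 0.149 0.148 0.146 0.143 0.138]
 [0.135 0.137 0.144 0.149 0.149 0.151 0.151 0.151 0.15  0.149 0.148 0.145]
 [0.135 0.142 0.148 0.149 0.151 0.151 0.151 0.151 0.151 0.151 0.149 0.147]
 [0.135 0.147 0.149 0.15  0.151 0.151 0.15  0.152 0.152 0.15  0.148 0.135]
 [0.137 0.136 0.148 0.15  0.15  0.151 0.152 0.151 0.151 0.15  0.135 0.134]
 [0.135 0.135 0.135 0.135 0.15  0.153 0.151 0.152 0.151 0.135 0.136 0.136]
 [0.136 0.135 0.136 0.133 0.136 0.148 0.151 0.151 0.148 0.136 0.135 0.135]]
```

View pics/w1c.png

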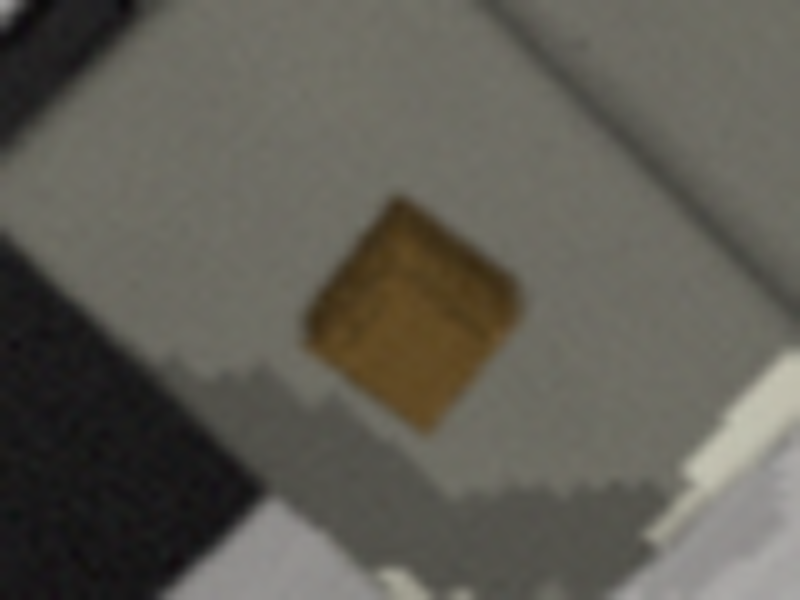

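```bash
python3 -m crank '[[0.0908,-0.2839,0.16,0,0,0.53],[0.0908,-0.2839,0.16,0,0,0.53],[0.0908,-0.2839,0.16,0,0,0.53],[0.0908,-0.2839,0.16,0,0,0.53],[0.0908,-0.2839,0.16,0,0,0.53],[0.0908,-0.2839,0.16,0,0,0.53],[0.0908,-0.2839,0.16,0,0,0.53],[0.0908,-0.2839,0.16,0,0,0.53],[0.0908,-0.2839,0.16,0,0,0.53],[0.0908,-0.2839,0.16,0,0,0.53]]'
cat > k.py <<'E'
from h import *
im,W=cloud("wrist"); save("w2.png",im)
hsv=cv2.cvtColor(im,cv2.COLOR_RGB2HSV); Z=W[...,2]
m=(np.hypot(W[...,0]-.442,W[...,1]-.092)<.03)&(Z>.037)&(Z<.055)
r=cv2.minAreaRect(W[m][:,:2].astype(np.float32)); print(m.sum(),r,np.median(Z[m]))
m=(np.hypot(W[...,0]-.442,W[...,1]-.092)<.03)&(Z>.01)&(Z<.055)
print(cv2.minEnclosingCircle(W[m][:,:2].astype(np.float32)))
E
python3 k.py
```

```text
t: 2.62
ee_pos: [0.4447, 0.0922, 0.1414]
tool_rot: [3.138, 0.0, 2.038]
force: [0.3, 0.6, -0.5]
width: 0.0852
grip_force: 0.0
938 ((0.44334447383880615, 0.09170924127101898), (0.013545975089073181, 0.036643512547016144), 26.30662727355957) 0.04418151570337722
((0.44305455684661865, 0.09161672741174698), 0.018849683925509453)
```

```bash
python3 p.py .4432 .0917 .026 116.3
```

```text
now [0.4448 0.092  0.1414] [1.7977e+02 3.0000e-02 1.1676e+02]
rows [ 0.0007 -0.0028  0.1539] [0.0077 0.0009 0.0154] n>= 2.8
```

```bash
python3 -m crank '[[0.0007,-0.0028,0.05,0.007,0,0.015],[0.0007,-0.0028,0.1,0.007,0,0.015],[0.0007,-0.0028,0.14,0.007,0,0.015],[0.0007,-0.0028,0.154,0.007,0,0.015],[0.0007,-0.0028,0.154,0.007,0,0.015],[0.0007,-0.0028,0.154,0.007,0,0.015]]' -1
python3 -m crank '[[0,0,0,0,0,0],[0,0,0,0,0,0],[0,0,0,0,0,0],[0,0,0,0,0,0],[0,0,0,0,0,0],[0,0,0,0,0,0],[0,0,0,0,0,0],[0,0,0,0,0,0],[0,0,0,0,0,0],[0,0,0,0,0,0]]' 1 40
```

```text
t: 3.17
ee_pos: [0.4416, 0.0904, 0.0248]
tool_rot: [-3.139, -0.0, 2.028]
force: [0.3, 0.1, 0.5]
width: 0.0854
grip_force: 0.0
t: 4.0
ee_pos: [0.4405, 0.0899, 0.0255]
tool_rot: [-3.139, 0.0, 2.028]
force: [-0.5, 0.2, 6.5]
width: 0.0128
grip_force: 45.4
```

```bash
python3 -m crank '[[0,0,-0.05,0,0,0],[0,0,-0.1,0,0,0],[0,0,-0.15,0,0,0],[0,0,-0.2,0,0,0],[0,0,-0.235,0,0,0],[0,0,-0.235,0,0,0],[0,0,-0.235,0,0,0]]'; python3 p.py .6465 .1844 .2 94.3
```

```text
t: 4.58
ee_pos: [0.4413, 0.0904, 0.2025]
tool_rot: [-3.141, -0.0, 2.028]
force: [-0.7, -0.2, -1.1]
width: 0.0128
grip_force: 44.5
now [0.4413 0.0904 0.2025] [-179.99   -0.    116.21]
rows [-0.0084  0.3008  0.0032] [-5.000e-04  0.000e+00  7.302e-01] n>= 5.4
```

```bash
python3 -m crank '[[-0.0084,0.3008,0,0,0,0.73],[-0.0084,0.3008,0,0,0,0.73],[-0.0084,0.3008,0,0,0,0.73],[-0.0084,0.3008,0,0,0,0.73],[-0.0084,0.3008,0,0,0,0.73],[-0.0084,0.3008,0,0,0,0.73],[-0.0084,0.3008,0,0,0,0.73],[-0.0084,0.3008,0,0,0,0.73],[-0.0084,0.3008,0,0,0,0.73],[-0.0084,0.3008,0,0,0,0.73]]'
python3 - <<'E'
from h import *
im,W=cloud("wrist"); save("w3.png",im)
T=T_tool(bot.get_obs()); Ti=np.linalg.inv(T); P=W@Ti[:3,:3].T+Ti[:3,3]
hsv=cv2.cvtColor(im,cv2.COLOR_RGB2HSV)
m=(hsv[...,0]>100)&(hsv[...,0]<130)&(hsv[...,1]>120)&(np.abs(P[...,2])<.06)&(np.hypot(P[...,0],P[...,1])<.04)
p=P[m]; print(m.sum(),np.nanpercentile(p,[1,10,50,90,99],axis=0).round(4))
q=p[p[:,2]>.0]; print(cv2.minEnclosingCircle(q[:,:2].astype(np.float32)))
E
python3 p.py .6465 .1844 .2 94.3
```

```text
t: 5.42
ee_pos: [0.6438, 0.1825, 0.1992]
tool_rot: [-3.134, 0.002, 1.644]
force: [0.8, -0.9, -0.5]
width: 0.0131
grip_force: 44.5
4531 [[-0.0156 -0.0313 -0.0579]
 [-0.0077 -0.0101 -0.0269]
 [ 0.0116  0.0008 -0.0172]
 [ 0.0185  0.0118  0.0123]
 [ 0.019   0.0327  0.0224]]
((0.0033831847831606865, 0.000620771199464798), 0.01740715466439724)
now [0.6442 0.1827 0.1997] [-1.7965e+02  1.1000e-01  9.4210e+01]
rows [ 0.002   0.0033 -0.0004] [-0.0116  0.0036 -0.003 ] n>= 0.1
```

View pics/w3.png

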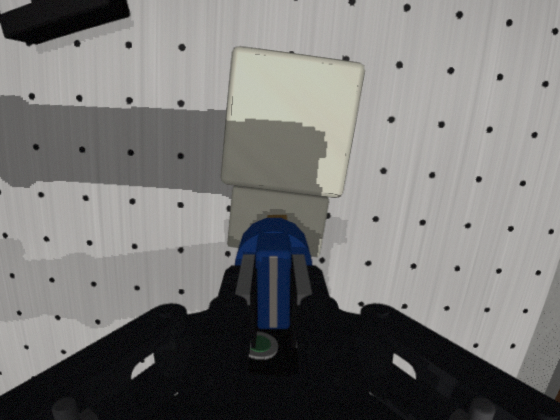

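```bash
python3 -m crank '[[-0.001,0,0.02,-0.011,0.003,0],[-0.001,0,0.03,-0.011,0.003,0],[-0.001,0,0.034,-0.011,0.003,0],[-0.001,0,0.034,-0.011,0.003,0],[-0.001,0,0.034,-0.011,0.003,0],[-0.001,0,0.034,-0.011,0.003,0]]'; python3 p.py .644 .1815 .161 94.3
```

```text
t: 5.97
ee_pos: [0.6463, 0.1832, 0.1755]
tool_rot: [3.138, -0.0, 1.646]
force: [-0.5, -0.3, -1.0]
width: 0.0131
grip_force: 44.5
now [0.6463 0.1832 0.1755] [ 1.7982e+02 -2.0000e-02  9.4290e+01]
rows [-0.002  -0.0032  0.0194] [ 0.0062 -0.0007 -0.0003] n>= 0.4
```

```bash
for i in 1 2 3; do python3 -m crank '[[0,0,0,0,0,0],[0,0,0,0,0,0]]'|sed -n 1,3p; done
```

```text
t: 6.13
ee_pos: [0.6463, 0.1832, 0.1755]
tool_rot: [3.138, -0.0, 1.646]
t: 6.3
ee_pos: [0.6461, 0.1832, 0.1752]
tool_rot: [3.139, -0.0, 1.646]
t: 6.47
ee_pos: [0.646, 0.1832, 0.175]
tool_rot: [3.139, -0.0, 1.646]
```

```bash
python3 -m crank '[[-0.0016,-0.002,0.002,0.003,0,0],[-0.0016,-0.002,0.004,0.003,0,0],[-0.0016,-0.002,0.006,0.003,0,0],[-0.0016,-0.002,0.008,0.003,0,0],[-0.0016,-0.002,0.008,0.003,0,0],[-0.0016,-0.002,0.008,0.003,0,0]]'; python3 p.py .6445 .182 .161 94.3
```

```text
t: 6.97
ee_pos: [0.6448, 0.1823, 0.1688]
tool_rot: [3.14, -0.0, 1.646]
force: [0.8, 1.9, -1.0]
width: 0.0127
grip_force: 44.5
now [0.6448 0.1823 0.1688] [ 1.7992e+02 -3.0000e-02  9.4310e+01]
rows [-0.0003 -0.0005  0.0103] [ 0.0027 -0.0009  0.0002] n>= 0.2
```

```bash
python3 -m crank '[[0,0,0.003,0,0,0],[0,0,0.006,0,0,0],[0,0,0.009,0,0,0],[0,0,0.011,0,0,0],[0,0,0.012,0,0,0],[0,0,0.012,0,0,0],[0,0,0.012,0,0,0]]'; python3 p.py .6445 .182 .161 94.3
```

```text
t: 7.55
ee_pos: [0.6449, 0.1823, 0.1606]
tool_rot: [3.14, -0.001, 1.646]
force: [-0.2, 2.3, 5.2]
width: 0.0133
grip_force: 45.1
now [0.6449 0.1823 0.1606] [ 1.7991e+02 -5.0000e-02  9.4300e+01]
rows [-0.0003 -0.0006 -0.0005] [ 0.0031 -0.0018 -0.0001] n>= 0.0
```

```bash
python3 -m crank '[[0.001,0,0,0,0,-0.2],[0.001,0,0,0,0,-0.4],[0.001,0,0,0,0,-0.6],[0.001,0,0,0,0,-0.8],[0.001,0,0,0,0,-1],[0.001,0,0,0,0,-1],[0.001,0,0,0,0,-1],[0.001,0,0,0,0,-1]]'; python3 p.py .6445 .182 .161 180; python3 -c "
from workcell import bot;print(bot.get_obs()['moment'])"
```

```text
t: 8.22
ee_pos: [0.6458, 0.183, 0.1606]
tool_rot: [3.138, 0.001, 2.167]
force: [1.4, 3.2, 4.7]
width: 0.0128
grip_force: 45.1
now [0.6458 0.183  0.1606] [1.7979e+02 7.0000e-02 1.2417e+02]
rows [-0.0002 -0.0022 -0.0005] [ 0.0053  0.0054 -1.8609] n>= 7.8
[ 0.61356112 -0.54029624 -0.02369963]
```

```bash
python3 -m crank '[[0,0,0,0,0,-0.2],[0,0,0,0,0,-0.4],[0,0,0,0,0,-0.6],[0,0,0,0,0,-0.8],[0,0,0,0,0,-1],[0,0,0,0,0,-1],[0,0,0,0,0,-1]]'; python3 p.py .6445 .182 .161 180; python3 -c "
from workcell import bot;print(bot.get_obs()['moment'])"
```

```text
t: 8.8
ee_pos: [0.646, 0.1833, 0.1607]
tool_rot: [3.138, 0.003, 2.69]
force: [3.7, 4.0, 4.6]
width: 0.0129
grip_force: 45.2
now [0.646  0.1833 0.1607] [1.7982e+02 1.7000e-01 1.5411e+02]
rows [ 0.001  -0.0024 -0.0005] [ 0.0046  0.007  -0.8631] n>= 3.6
[ 0.72951681 -0.91589312  0.0472287 ]
```

```bash
python3 -m crank '[[0.001,0,0,0,0,-0.2],[0.002,0,0,0,0,-0.4],[0.002,0,0,0,0,-0.6],[0.002,0,0,0,0,-0.75],[0.002,0,0,0,0,-0.75],[0.002,0,0,0,0,-0.75]]'; python3 -c "
from workcell import bot;print(bot.get_obs()['moment'])"; python3 -m crank '[[0,0,0,0,0,-0.1],[0,0,0,0,0,-0.2],[0,0,0,0,0,-0.2],[0,0,0,0,0,-0.2]]';python3 -c "
from workcell import bot;print(bot.get_obs()['moment'])"
```

```text
t: 9.3
ee_pos: [0.6459, 0.1835, 0.1607]
tool_rot: [3.14, 0.007, 3.082]
force: [5.1, 2.9, 3.9]
width: 0.0129
grip_force: 45.0
[ 0.6157544  -1.35427692  0.06839336]
t: 9.63
ee_pos: [0.646, 0.1836, 0.1607]
tool_rot: [3.141, 0.007, -3.096]
force: [5.2, 2.3, 2.9]
width: 0.013
grip_force: 45.0
[ 0.64303709 -1.35637859 -0.05548189]
```

```bash
for i in 1 2; do python3 -m crank '[[0,0,0,0,0,-0.07],[0,0,0,0,0,-0.13],[0,0,0,0,0,-0.13],[0,0,0,0,0,-0.13]]'|sed -n 3,4p;python3 -c "
from workcell import bot;print(bot.get_obs()['moment'])"; done
```

```text
tool_rot: [3.141, 0.007, -3.029]
force: [5.7, 2.2, 3.8]
[ 0.63961912 -1.31715489 -0.1134122 ]
tool_rot: [3.141, 0.007, -2.961]
force: [5.3, 3.6, 3.7]
[ 0.70889159 -1.36561313 -0.26602109]
```

```bash
python3 -m crank '[[0,0,0,0,0,0.1],[0,0,0,0,0,0.1],[0,0,0,0,0,0.1],[0,0,0,0,0,0.1],[0,0,0,0,0,0.1],[0,0,0,0,0,0.1]]' -1; python3 -m crank '[[0,0,-0.04,0,0,0],[0,0,-0.08,0,0,0.2],[0,0,-0.12,0,0,0.4],[0,0,-0.12,0,0,0.6],[0,0,-0.12,0,0,0.6],[0,0,-0.12,0,0,0.6],[0,0,-0.12,0,0,0.6]]'
python3 - <<'E'
from h import *
im,W=cloud("wrist"); save("w4.png",im); Z=W[...,2]
hsv=cv2.cvtColor(im,cv2.COLOR_RGB2HSV)
D=np.hypot(W[...,0]-.645,W[...,1]-.183)<.03
m=D&(Z>.173)&(Z<.19)
r=cv2.minAreaRect(W[m][:,:2].astype(np.float32)); print(m.sum(),r,np.median(Z[m]),np.nanpercentile(Z[D],[50,90,99]))
m=D&(Z>.153)&(Z<.16);print("skirt z",np.median(Z[m]))
im2,_=cloud("side"); np.savez("s2.npz",im=im2)
c=cv2.resize(im2[130:250,260:370],(550,600),interpolation=cv2.INTER_CUBIC)
save("cmp.png",np.hstack([cv2.resize(im,(800,600))[:, 150:650],c])[:600,:] if 0 else np.hstack([cv2.resize(im,(400,300)),cv2.resize(c,(275,300))]))
E
python3 p.py .5264 -.2357 .14 73.3
```

```text
t: 10.8
ee_pos: [0.6425, 0.1828, 0.1595]
tool_rot: [-3.141, -0.001, -3.009]
force: [0.1, 0.1, -0.0]
width: 0.0838
grip_force: 0.0
t: 11.38
ee_pos: [0.6419, 0.1829, 0.2486]
tool_rot: [-3.14, -0.002, 2.962]
force: [0.3, -0.5, 0.5]
width: 0.0855
grip_force: 0.0
1173 ((0.6463914513587952, 0.1840810924768448), (0.0360834002494812, 0.014123622328042984), 1.5131512880325317) 0.17902572436995995 [0.3285072  0.34001367 0.34417126]
skirt z 0.15715328747218052
now [0.6421 0.1829 0.2484] [-1.7994e+02 -1.1000e-01  1.6967e+02]
rows [ 0.0514 -0.5766  0.1453] [-4.7000e-03 -1.2000e-03  3.2124e+00] n>= 13.5
```

View pics/cmp.png

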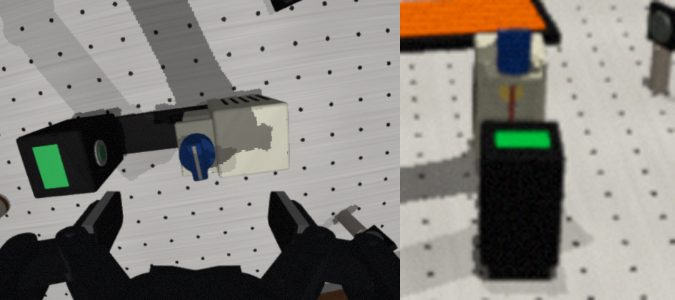

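The side view shows the red blade edge-on. The knob is seated (top at 179 mm = 135 + 44) with its bar at 181.5°, which agrees with the stop plus play. Next is the cell.

```bash
python3 -m crank '[[0.02,-0.25,0,0,0,1],[0.02,-0.25,0,0,0,1],[0.02,-0.25,0,0,0,1],[0.02,-0.25,0,0,0,1],[0.02,-0.25,0,0,0,1]]' | sed -n 2,3p;  python3 p.py .5264 -.2357 .15 73.3
```

```text
ee_pos: [0.5918, -0.0052, 0.249]
tool_rot: [-3.137, 0.0, 2.426]
now [ 0.5918 -0.0052  0.249 ] [-1.7975e+02  2.0000e-02  1.3901e+02]
rows [-0.1357 -0.2886  0.1333] [-0.0069  0.0052  2.1903] n>= 9.2
```

```bash
python3 -m crank '[[-0.07,-0.145,0,0,0,1],[-0.07,-0.145,0,0,0,1],[-0.07,-0.145,0,0,0,1],[-0.07,-0.145,0,0,0,1],[-0.07,-0.145,0,0,0,1]]' | sed -n 2,3p;  python3 p.py .5264 -.2357 .15 73.3
```

```text
ee_pos: [0.5622, -0.1191, 0.2492]
tool_rot: [-3.14, 0.001, 1.903]
now [ 0.5622 -0.1191  0.2492] [-1.7992e+02  4.0000e-02  1.0905e+02]
rows [-0.1313 -0.0957  0.1325] [-0.0023  0.002   1.1916] n>= 5.0
```

```bash
python3 -m crank '[[-0.13,-0.096,0.13,0,0,1],[-0.13,-0.096,0.13,0,0,1],[-0.13,-0.096,0.13,0,0,1],[-0.13,-0.096,0.13,0,0,1],[-0.13,-0.096,0.13,0,0,1],[-0.13,-0.096,0.13,0,0,1]]' | sed -n 2,3p;  python3 -m crank '[[0,0,0,0,0,0.19],[0,0,0,0,0,0.19],[0,0,0,0,0,0.19],[0,0,0,0,0,0.19]]' | sed -n 2,3p
cat > c.py <<'E'
from h import *
im,W=cloud("wrist"); save("w5.png",im); Z=W[...,2]
p=lambda m:cv2.minAreaRect(W[m][:,:2].astype(np.float32))
m=(np.hypot(W[...,0]-.5264,W[...,1]+.2357)<.03)&(Z>.05)&(Z<.065); print("amber",m.sum(),p(m),np.median(Z[m]))
m=(np.hypot(W[...,0]-.51,W[...,1]+.29)<.1)&(Z>.05)&(Z<.065); print("cells",p(m))
m=(np.hypot(W[...,0]-.51,W[...,1]+.29)<.12)&(Z>.009)&(Z<.02); print("rack",p(m))
E
python3 c.py; python3 p.py .5264 -.2357 .15 73.3
```

```text
ee_pos: [0.5276, -0.2311, 0.1504]
tool_rot: [-3.138, -0.001, 1.39]
ee_pos: [0.53, -0.2297, 0.1527]
tool_rot: [3.14, -0.001, 1.295]
amber 989 ((0.528313398361206, -0.23536370694637299), (0.028724247589707375, 0.018001388758420944), 73.56303405761719) 0.05626096171080447
cells ((0.5127332806587219, -0.2890198230743408), (0.14048025012016296, 0.018040992319583893), 73.83610534667969)
rack ((0.5125449299812317, -0.2892375588417053), (0.1803952157497406, 0.054310936480760574), 73.63905334472656)
now [ 0.5297 -0.2301  0.1527] [ 1.7991e+02 -7.0000e-02  7.4150e+01]
rows [-0.0085 -0.0022  0.0036] [ 0.0031 -0.0024  0.0285] n>= 0.2
```

View pics/w5.png

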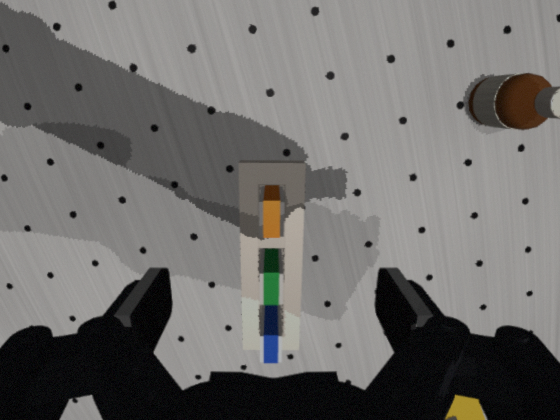

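```bash
python3 -m crank '[[-0.0085,-0.0022,0.05,0.003,-0.002,0.015],[-0.0085,-0.0022,0.08,0.003,-0.002,0.015],[-0.0085,-0.0022,0.08,0.003,-0.002,0.015],[-0.0085,-0.0022,0.08,0.003,-0.002,0.015],[-0.0085,-0.0022,0.08,0.003,-0.002,0.015]]' | sed -n 2,3p;  python3 p.py .5262 -.2358 .027 73.7
```

```text
ee_pos: [0.5264, -0.2371, 0.0933]
tool_rot: [3.141, 0.001, 1.283]
now [ 0.5264 -0.2371  0.0933] [1.7995e+02 3.0000e-02 7.3490e+01]
rows [ 0.0017 -0.0009  0.0885] [ 0.0015  0.0011 -0.0069] n>= 1.6
```

```bash
python3 -m crank '[[0.0017,-0.001,0.03,0.001,0.001,-0.007],[0.0017,-0.001,0.06,0.001,0.001,-0.007],[0.0017,-0.001,0.08,0.001,0.001,-0.007],[0.0017,-0.001,0.0885,0.001,0.001,-0.007],[0.0017,-0.001,0.0885,0.001,0.001,-0.007],[0.0017,-0.001,0.0885,0.001,0.001,-0.007],[0.0017,-0.001,0.0885,0.001,0.001,-0.007]]' | sed -n 2,4p;  python3 p.py .5262 -.2358 .027 73.7
```

```text
ee_pos: [0.5262, -0.2361, 0.0273]
tool_rot: [3.14, 0.0, 1.286]
force: [-0.9, 0.4, 0.6]
now [ 0.5262 -0.2361  0.0273] [1.7993e+02 3.0000e-02 7.3660e+01]
rows [ 0.0004 -0.0001  0.0005] [ 0.0023  0.0009 -0.0015] n>= 0.0
```

```bash
python3 -m crank '[[0,0,0,0,0,0],[0,0,0,0,0,0],[0,0,0,0,0,0],[0,0,0,0,0,0],[0,0,0,0,0,0],[0,0,0,0,0,0],[0,0,0,0,0,0],[0,0,0,0,0,0],[0,0,0,0,0,0],[0,0,0,0,0,0]]' 1 35;  python3 -m crank '[[0,0,-0.015,0,0,0],[0,0,-0.03,0,0,0],[0,0,-0.06,0,0,0],[0,0,-0.1,0,0,0],[0,0,-0.15,0,0,0],[0,0,-0.2,0,0,0],[0,0,-0.25,0,0,0],[0,0,-0.25,0,0,0],[0,0,-0.25,0,0,0]]'; python3 p.py .6415 .114 .22 87.1
```

```text
t: 15.03
ee_pos: [0.5254, -0.2357, 0.026]
tool_rot: [-3.141, 0.0, 1.285]
force: [1.1, 0.9, 1.0]
width: 0.0173
grip_force: 39.3
t: 15.78
ee_pos: [0.5261, -0.2361, 0.2166]
tool_rot: [3.138, -0.0, 1.285]
force: [-0.3, 0.7, -2.0]
width: 0.0173
grip_force: 39.2
now [ 0.5261 -0.2361  0.2166] [ 1.798e+02 -2.000e-02  7.364e+01]
rows [ 0.4912  0.0162 -0.0044] [ 6.800e-03  1.000e-04 -4.488e-01] n>= 8.8
```

```bash
python3 -m crank '[[0.05,0.0162,-0.004,0.006,0,-0.1],[0.1,0.0162,-0.004,0.006,0,-0.2],[0.15,0.0162,-0.004,0.006,0,-0.3],[0.2,0.0162,-0.004,0.006,0,-0.4],[0.25,0.0162,-0.004,0.006,0,-0.448],[0.3,0.0162,-0.004,0.006,0,-0.448],[0.35,0.0162,-0.004,0.006,0,-0.448],[0.4,0.0162,-0.004,0.006,0,-0.448],[0.45,0.0162,-0.004,0.006,0,-0.448],[0.48,0.0162,-0.004,0.006,0,-0.448],[0.4912,0.0162,-0.004,0.006,0,-0.448],[0.4912,0.0162,-0.004,0.006,0,-0.448],[0.4912,0.0162,-0.004,0.006,0,-0.448],[0.4912,0.0162,-0.004,0.006,0,-0.448]]'
cat > l.py <<'E'
from h import *
im,W=cloud("wrist"); save("w6.png",im); Z=W[...,2]
p=lambda m:cv2.minAreaRect(W[m][:,:2].astype(np.float32))
lt=(abs(Z-.135)<.006)&(W[...,0]>.58)&(W[...,0]<.71)
L=lt&(W[...,1]>.14)&(W[...,1]<.32); print("lamp",L.sum(),p(L))
D=lt&(W[...,1]<.09)&(W[...,1]>-.04); print("det",D.sum(),p(D) if D.sum()>9 else "")
T=T_tool(bot.get_obs()); Ti=np.linalg.inv(T); P=W@Ti[:3,:3].T+Ti[:3,3]
hsv=cv2.cvtColor(im,cv2.COLOR_RGB2HSV)
m=(hsv[...,0]<22)&(hsv[...,1]>150)&(np.abs(P[...,:2]).max(-1)<.03)&(P[...,2]>-.05)&(P[...,2]<.04)
print("cell in tool",m.sum(),np.percentile(P[m],[2,50,98],axis=0).round(4).tolist())
im,W=cloud("top"); Z=W[...,2]; v,u=np.mgrid[:420,:560]
save("t6.png",cv2.resize(im[120:240,120:310],None,fx=4,fy=4))
E
python3 l.py
```

```text
t: 16.95
ee_pos: [0.6396, 0.1111, 0.2159]
tool_rot: [-3.135, 0.002, 1.516]
force: [0.3, -0.8, 0.0]
width: 0.0177
grip_force: 39.1
lamp 11618 ((0.6474937796592712, 0.2040482759475708), (0.08023244887590408, 0.0765351802110672), 86.619873046875)
det 1664 ((0.6335417032241821, 0.00012510642409324646), (0.030683111399412155, 0.04883716255426407), 87.95658111572266)
cell in tool 3455 [[-0.012, -0.0048, -0.0309], [0.0101, 0.0008, -0.0294], [0.0151, 0.0065, 0.0162]]
```

View pics/w6.png

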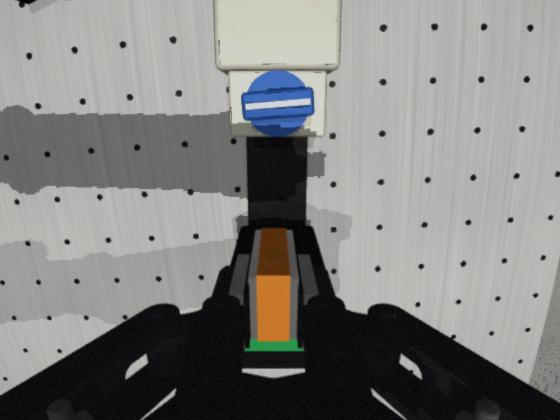

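```bash
cat > m.py <<'E'
from h import *
o=bot.get_obs(); im,W=cloud("wrist"); Z=W[...,2]
hsv=cv2.cvtColor(im,cv2.COLOR_RGB2HSV)
x,y=W[...,0],W[...,1]
def mid(m,lo,hi):
    # mid-line x(y) and yaw from slices in y
    ys=np.arange(lo,hi,.002); a=[]
    for b in ys:
        s=m&(y>=b)&(y<b+.002)
        if s.sum()>10: q=x[s]; a.append((b+.001,q.min(),q.max()))
    a=np.array(a); 
    for n,c in (("lo",a[:,1]),("hi",a[:,2]),("mid",(a[:,1]+a[:,2])/2)):
        f=np.polyfit(a[:,0],c,1); print(n,"slope deg",np.degrees(np.arctan(f[0])).round(2),"x at y=.114:",np.polyval(f,.114).round(4))
    print("width",np.median(a[:,2]-a[:,1]).round(4))
near=(x>.56)&(x<.73)
mp=near&(abs(Z-.014)<.006)&(hsv[...,2]<60); print("plate"); mid(mp,.13,.16)
mt=near&(abs(Z-.135)<.005); print("visor"); mid(mt,.170,.200); print("lamp"); mid(mt,.212,.24)
c=(np.hypot(x-.646,y-.184)<.03)
m=c&(abs(Z-.179)<.003);print("knob bar",cv2.minAreaRect(W[m][:,:2].astype(np.float32)))
m=mt&(abs(x-.645)<.02);print("visor front y at x=.645",np.sort(y[m])[:40:8])
E
python3 m.py; python3 p.py .6415 .113 .217 87
```

```text
plate
lo slope deg 4.49 x at y=.114: 0.6128
hi slope deg -10.4 x at y=.114: 0.6775
mid slope deg -3.01 x at y=.114: 0.6451
width 0.0578
visor
lo slope deg 1.99 x at y=.114: 0.6144
hi slope deg 4.09 x at y=.114: 0.6713
mid slope deg 3.04 x at y=.114: 0.6428
width 0.0595
lamp
lo slope deg 3.19 x at y=.114: 0.6048
hi slope deg 3.13 x at y=.114: 0.6804
mid slope deg 3.16 x at y=.114: 0.6426
width 0.0755
knob bar ((0.646590530872345, 0.1839035451412201), (0.035894960165023804, 0.01436646655201912), 1.7506121397018433)
visor front y at x=.645 [-0.01579069 -0.01500365 -0.01457297 -0.01410293 -0.01386708]
now [0.6403 0.1117 0.2165] [-1.7972e+02  2.0000e-02  8.6870e+01]
rows [ 0.0018  0.0015 -0.0007] [-0.0094  0.0006 -0.0042] n>= 0.0
```

```bash
python3 -m crank '[[0.001,0.001,0.02,-0.009,0,-0.003],[0.001,0.001,0.04,-0.009,0,-0.003],[0.001,0.001,0.06,-0.009,0,-0.003],[0.001,0.001,0.08,-0.009,0,-0.003],[0.001,0.001,0.1,-0.009,0,-0.003],[0.001,0.001,0.1,-0.009,0,-0.003],[0.001,0.001,0.1,-0.009,0,-0.003],[0.001,0.001,0.1,-0.009,0,-0.003]]'; python3 p.py .6418 .1131 .095 86.9
```

```text
t: 17.77
ee_pos: [0.6418, 0.1145, 0.1423]
tool_rot: [3.14, -0.001, 1.52]
force: [0.3, 0.7, -0.6]
width: 0.0173
grip_force: 39.1
now [0.6418 0.1145 0.1423] [ 1.7991e+02 -4.0000e-02  8.7110e+01]
rows [-0.0019 -0.      0.063 ] [ 0.0029 -0.0013  0.007 ] n>= 1.1
```

```bash
python3 -m crank '[[-0.0015,0,0.015,0.002,-0.001,0.005],[-0.0015,0,0.03,0.002,-0.001,0.005],[-0.0015,0,0.045,0.002,-0.001,0.005],[-0.0015,0,0.058,0.002,-0.001,0.005],[-0.0015,0,0.063,0.002,-0.001,0.005],[-0.0015,0,0.063,0.002,-0.001,0.005],[-0.0015,0,0.063,0.002,-0.001,0.005],[-0.0015,0,0.063,0.002,-0.001,0.005],[-0.0015,0,0.063,0.002,-0.001,0.005],[-0.0015,0,0.063,0.002,-0.001,0.005]]'; python3 p.py .6418 .1131 .095 86.9; python3 m.py; python3 l.py
```

```text
t: 18.6
ee_pos: [0.6416, 0.1142, 0.0947]
tool_rot: [3.141, -0.0, 1.519]
force: [-1.0, -0.2, -0.5]
width: 0.0177
grip_force: 39.1
now [0.6416 0.1142 0.0947] [ 1.7998e+02 -2.0000e-02  8.7030e+01]
rows [-0.0015  0.0003 -0.0004] [ 0.0005 -0.0007  0.0042] n>= 0.0
plate
lo slope deg 4.68 x at y=.114: 0.6131
hi slope deg -82.88 x at y=.114: 0.8198
mid slope deg -75.84 x at y=.114: 0.7164
width 0.0583
visor
lo slope deg 2.42 x at y=.114: 0.6139
hi slope deg 3.91 x at y=.114: 0.6718
mid slope deg 3.16 x at y=.114: 0.6429
width 0.0599
lamp
lo slope deg 2.24 x at y=.114: 0.6062
hi slope deg -86.4 x at y=.114: 2.2631
mid slope deg -82.82 x at y=.114: 1.4346
width 0.0479
knob bar ((0.646721363067627, 0.18398773670196533), (0.03646478056907654, 0.014182073995471), 1.5649183988571167)
visor front y at x=.645 [0.1023109  0.10320235 0.10386824 0.10421792 0.10441216]
lamp 16110 ((0.6468805074691772, 0.18982556462287903), (0.051616642624139786, 0.07654096186161041), 86.55186462402344)
det 0 
cell in tool 3447 [[-0.0122, -0.0046, -0.0312], [0.0101, 0.0011, -0.0298], [0.015, 0.0067, 0.016]]
```

```bash
python3 -m crank '[[-0.0013,0,0,0,0,0.003],[-0.0013,0,0,0,0,0.003],[-0.0013,0,0,0,0,0.003],[-0.0013,0,0,0,0,0.003],[-0.0013,0,0,0,0,0.003],[-0.0013,0,0,0,0,0.003],[-0.0013,0,0,0,0,0.003],[-0.0013,0,0,0,0,0.003],[-0.0013,0,0,0,0,0.003],[-0.0013,0,0,0,0,0.003],[-0.0013,0,0,0,0,0.003],[-0.0013,0,0,0,0,0.003]]'; python3 p.py .6418 .1131 .095 86.9
python3 -c "
from h import *
im,W=cloud('side'); save('s7.png',cv2.resize(im[120:260,230:400],None,fx=4,fy=4,interpolation=cv2.INTER_CUBIC))"
```

```text
t: 19.75
ee_pos: [0.6411, 0.1132, 0.0941]
tool_rot: [-3.141, -0.0, 1.517]
force: [0.1, -0.5, -0.4]
width: 0.0175
grip_force: 39.1
now [0.6411 0.1132 0.0941] [-1.7995e+02 -1.0000e-02  8.6940e+01]
rows [-0.0001  0.001  -0.0012] [-0.0016 -0.0002  0.0013] n>= 0.0
```

View pics/s7.png

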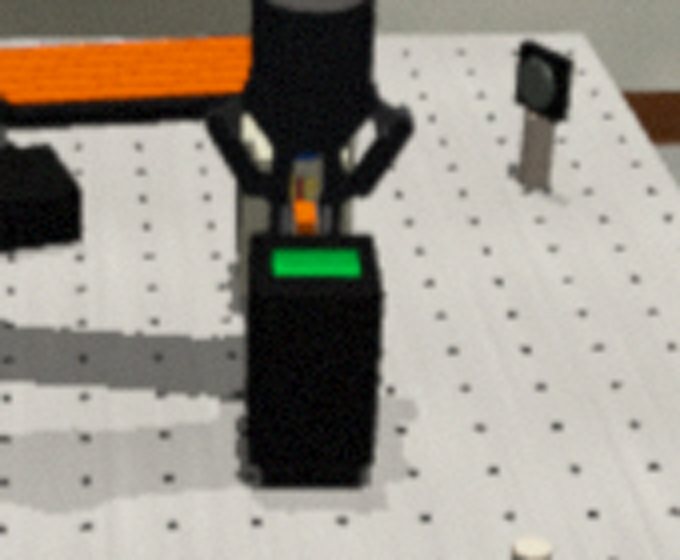

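The side view shows the cell upright between the fingers at (305,212), centred behind the detector, with the blade still edge-on. I'll make one sub-millimetre trim, then hand in.

```bash
python3 -m crank '[[0,0.0008,-0.001,0,0,0],[0,0.0008,-0.001,0,0,0],[0,0.0008,-0.001,0,0,0],[0,0.0008,-0.001,0,0,0],[0,0.0008,-0.001,0,0,0],[0,0.0008,-0.001,0,0,0],[0,0.0008,-0.001,0,0,0],[0,0.0008,-0.001,0,0,0],[0,0.0008,-0.001,0,0,0],[0,0.0008,-0.001,0,0,0],[0,0.0008,-0.001,0,0,0],[0,0.0008,-0.001,0,0,0]]' && python3 -c "
from workcell import bot; print(bot.close_job())"
```

```text
t: 20.8
ee_pos: [0.6417, 0.1131, 0.0949]
tool_rot: [-3.141, -0.0, 1.517]
force: [-0.5, -0.0, 0.2]
width: 0.0175
grip_force: 39.1
the job is handed in; nothing more can be done
None
```

The job is handed in at 20.8 s: the knob is fully seated on the shaft and turned to its stop with the red blade edge-on, and the amber cell is held by its frosted faces, upright and square to the beam midway in the gap, to about 1 mm by my camera measurements.

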